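# Show the belt case's finished sides to the inspection camera

## Robot

A 6-joint arm with a two-finger parallel gripper is mounted at the origin on the work surface. World frame = base frame: x ahead of the robot, y to its left, z up, the work surface at z = 0. Lengths are in mm, angles in rad, forces in N, time in s.
With the tool pointing down it reaches from about 425 to 925 mm from the base axis. Payload 12.5 kg.
Tool frame: the origin (TCP) lies midway between the tips of the shut fingers; the grasp point (between the pads) lies 19 mm behind it; z points along the fingers, y is the line along which they close (so a half turn about z gives the same grasp; the last joint's range is limited). The gripper opens to 85 mm and grips with 20 to 120 N. Pads are 22 mm wide; open, the fingers measure 114 mm over their backs; the gripper's body (76 mm by 85 mm) begins 54 mm behind the grasp point. The pads swing forward as they close: fully open they stand 13 mm farther back than shut.
Start: joints at [-1.418, 0.491, 1.559, -0, 1.092, -0.106], TCP at [159.973, -604.197, 231.327] pointing down, gripper open.
Joint ranges: [-3.1, 3.1], [-0.84, 2.19], [0.05, 2.79], [-1.13, 4.28], [0.06, 2.93], [-2.69, 2.69]. Speed limits (rad/s): [2.22, 2.22, 2.79, 3.14, 3.14, 3.14].

## Interface

Orientations are given as a unit quaternion [x, y, z, w].
In Python, from cell import readout, eyes, ctrl, finder gives the robot as it stands.
- The arm moves only by the tool arm_command, never from a script. Its argument "series" is a list of rows, each a list of 2 entries, a list of its own where there are three numbers: the shift along the world's x, y, z normalised to -1 to 1, where 1 is 0.04 m, then the turn, a rotation vector about the world's x, y, z normalised to -1 to 1, where 1 is 1.5 rad. In form: [[[tx, ty, tz], [wx, wy, wz]], ...]. A call has 1 to 20 rows; each row shifts and turns the commanded pose from where the row before left it; what a row does not reach is not made up. A row lasts 1/8 s, in which the tool goes at most 62.5 mm and 10.7 degrees, less where a joint would pass 70% of its speed; a pose out of reach is approached as far as the arm can. A call with a number of a shift or a turn outside -1 to 1 is refused whole. A call with a gripper value outside its range is refused whole. "fingers" is the opening, from 0 (shut) to 1 (fully open), set as the call begins (left out, the last holds). The fingers move at their own pace and stop on an object; "force" is the grip in N (left out, the last holds). Time passes only in rows, so rows that do not move let the fingers close. It gives the time, the measured TCP pose, the force, the opening and the grip force at its end, in the units of the state.
- readout.get_state(): the state, without advancing time (a new reading comes with each control period).
- eyes.read_camera(name): name is "side" or "top"; returns a dict with "frame" (400x640x3 uint8, blue, green, red), "range_z" (400x640 float32, mm along the optical axis (not along the pixel's ray), 0 where there is no reading), "fx", "fy", "cx", "cy" (pixels), "pose" (4x4, takes a point from camera to world coordinates). Camera axes: x right, y up, looking along -z (the intrinsics and any distortion apply to the point x, -y, -z); pixel columns grow to the right and rows downward; lengths in mm; the calibration is good to about 2 mm. A picture is of the moment at which its call begins.
- ctrl.sign_off(): hands the job in; it is judged then, once.
Trained networks look in the newest picture that a camera, given by its name, has taken for a name from the list of things; names that differ only in an ending like _2 or _b are one class to them, and where a whole thing is asked for, a point or a joint stands for the part that bears it (a point fixed in the world has none). Each returns a list of dicts, best first, with "score" (0 to 1); they miss things now and then, are a little off and sometimes report something else, mostly with a low value. They report only what shows in the picture. A call takes as long as a camera call. They do not tell look-alikes from the thing itself.
- finder.boxes_of(target, camera): "location" ([x, y, z] in mm, in world coordinates, good to about 4 mm: the middle of the surface that is visible of it).
- finder.regions_of(target, camera): "mask" (400x640 bool, what is visible of it).
- finder.landmark_of(target, camera): "location" ([x, y, z] in mm, in world coordinates, good to about 4 mm: a listed point, or the origin of a listed thing).
The state is a dict: "time_s": time; "qpos": joint angles; "joint_vel": joint speeds; "effort": joint torques, N m; "tcp_pos": TCP position; "ee_rot": TCP orientation; "contact_force": force on the tool from outside, world axes, zero at the start; "torque": the same for the moment, N m; "grip_width": finger opening in mm; "grasp_force": force on a finger pad.
Only numpy, scipy, OpenCV 4.12 (cv2) and the standard library are available. Lean on these libraries where they do the work, as an engineer would, in place of code of your own. Each camera call takes 0.05 s, during which the arm holds its last target. There are 200 camera calls.

## Task

Lift the tan leather belt case up off its hook on the drying stand and hold it upright and still, mid-height level with the lens and about 15 cm in front of it, to show the inspection camera its sides squarely one after the other, about a second each: first the red painted edge, then the front with the brass snap, then the blue painted edge. Then stand it upright on the floor of the grey tray, setting it down rather than dropping it, and let go. Leave the dark brown case hanging and the black case in the tray standing where they are.

Things in the scene. Friction and masses are not known exactly. Their poses are not given: they have to be found in the camera images.
- tan_case: rigid tan leather belt case, upright box 40 (x) x 48 (y) x 135 (z) mm, 140 g. Origin: centre of its underside; z up. Its -x side is the front (darker flap, round brass snap); +y side: red painted edge; -y side: blue painted edge. It hangs upright, underside 46 mm above the table; its top 55 mm stand free above the stand and can be gripped from above across the 40 or the 48 mm.
- tan_bail (a point): middle of the cross bar of the tan case's brass bail (6 mm wire, 40 mm wide) behind the case: 40 mm along x and 61 mm up from the case's origin, 17 mm gap to the back. The case hangs by it on two upturned prongs; raise it 25 mm or more to clear them
- tan_mid (a point): the middle of the tan case, 67.5 mm above its underside; axes as the case's
- brown_case: a hard belt case of the same build as tan_case (same size, origin, axes, bail and red and blue edges), but dark brown; it hangs on the other place of the stand
- black_case: a hard belt case of the same build as tan_case (same size, origin, axes, bail and red and blue edges), but black; it stands in the tray, near the tray's -y end
- stand: fixed drying stand; origin under its grey base (150 x 250 x 12 mm), z up. Plywood panel 230 mm wide, 112 mm high, face at x = 0 looking to -x. Two hanging places at y = -70 and +70 mm; either may hold the tan case. At each, two 7 mm steel prongs come 16.5 mm out at z = 100 mm and turn up to 124 mm. A hanging case's origin is at x = -50 mm, its front to -x
- lens (a point): centre of the front of the inspection camera's black lens (in a white ring light 68 mm across, white 70 mm head on a post), 180 mm above the table. The camera looks along this frame's -x axis: +x points from the shown case to the camera; z up
- tray_in (a point): centre of the inner floor of the fixed grey tray, inside 150 (x) x 220 (y) mm, walls 5 mm thick, rim 22 mm above the table, floor 5 mm above the table; z up. The end with +y is free
Mind the look-alikes: they are no part of the job. Leave any orange look-alike of the part that bears lens alone.

How it is judged (in metres and radians):
On the way, in this order (a step that is already met when the one before it is completed fails the run):
1. red edge of the held tan case shown: still 0.5 s, upright to 0.25 rad, square to the lens to 0.4 rad, its middle 90 to 220 mm before the lens and within 45 mm of its axis sideways and in height (x of tan_mid in the frame of lens between -0.22 and -0.09 m and y of tan_mid in the frame of lens between -0.045 and 0.045 m and z of tan_mid in the frame of lens between -0.045 and 0.045 m and angle between the y axis of tan_case and the x axis of lens, either way round below 0.4 rad and angle between tan_case's own z axis and vertical below 0.25 rad and contact force between the fingers and tan_case above 0.5 N and linear speed of tan_case below 0.04 m/s and angular speed of tan_case below 0.3 rad/s and y of lens in the frame of tan_case above 0.05 m), for 0.5 s.
2. then its front with the brass snap, likewise (x of tan_mid in the frame of lens between -0.22 and -0.09 m and y of tan_mid in the frame of lens between -0.045 and 0.045 m and z of tan_mid in the frame of lens between -0.045 and 0.045 m and angle between the x axis of tan_case and the x axis of lens, either way round below 0.4 rad and angle between tan_case's own z axis and vertical below 0.25 rad and contact force between the fingers and tan_case above 0.5 N and linear speed of tan_case below 0.04 m/s and angular speed of tan_case below 0.3 rad/s and x of lens in the frame of tan_case below -0.05 m), for 0.5 s.
3. then its blue edge, likewise (x of tan_mid in the frame of lens between -0.22 and -0.09 m and y of tan_mid in the frame of lens between -0.045 and 0.045 m and z of tan_mid in the frame of lens between -0.045 and 0.045 m and angle between the y axis of tan_case and the x axis of lens, either way round below 0.4 rad and angle between tan_case's own z axis and vertical below 0.25 rad and contact force between the fingers and tan_case above 0.5 N and linear speed of tan_case below 0.04 m/s and angular speed of tan_case below 0.3 rad/s and y of lens in the frame of tan_case below -0.05 m), for 0.5 s.
At the end, for the whole second after the job is handed in: The tan case stands upright (within 0.1 rad), at rest, on the tray's floor (within 5 mm; origin within 60 mm in x and 95 mm in y of the tray's centre). The brown case hangs and the black case stands upright (0.1 rad), each within 25 mm of where it was (x of tan_case in the frame of tray_in between -0.06 and 0.06 m and y of tan_case in the frame of tray_in between -0.095 and 0.095 m and z of tan_case in the frame of tray_in between -0.004 and 0.005 m and angle between each of tan_case, black_case's own z axis and vertical below 0.1 rad and linear speed of tan_case below 0.02 m/s and distance of each of brown_case, black_case from where it was at the start of the episode below 0.025 m); the robot touches nothing.
It fails at once if the brown or the black case is moved by more than 25 mm (distance of any of brown_case, black_case from where it was at the start of the episode above 0.025 m).
It fails at once if the tan case is dropped or thrown (faster than 0.35 m/s, not held, over 20 mm above the tray floor) (contact force between the fingers and tan_case below 0.1 N and linear speed of tan_case above 0.35 m/s and z of tan_case in the frame of tray_in above 0.02 m).
It also fails if it takes over 58 s, if anything falls off the work surface, if the arm or the gripper's body presses on something with over 40 N, if the wrist force passes 120 N, or if a joint passes its speed limit or range.

## Working session

There is one attempt and no reset: what is moved stays moved. The work goes in short steps, Python scripts to look and compute and a tool call to move; the robot and the scene stay as the last step left them, time stands still between calls to the robot, and variables do not carry over. Pictures are saved under pics/ and viewed, at most 10 in all, crops included, and the job is handed in when it is done.

Besides the shell and the picture viewer there is one more tool, called after "Emit:" as name(argument=value, ...) on one line, values as JSON. arm_command: Moves the arm, as the interface text tells. Scaled input: -1 to 1 covers 0.04 m each way for a shift and 1.5 rad each way for a turn. Its arguments: {"type":"object","properties":{"series":{"type":"array"},"fingers":{"type":"number"},"force":{"type":"number"}},"required":["series"]}

```bash
mkdir -p pics; python3 - <<'E'
from cell import readout, eyes, ctrl, finder
import cv2, numpy as np
s=readout.get_state();print(s)
for c in("side","top"):
    d=eyes.read_camera(c);cv2.imwrite(f"pics/{c}0.png",d["frame"]);print(c,d["fx"],d["cx"],d["cy"],np.round(d["pose"],3).tolist())
    for t in("tan_case","brown_case","black_case","stand","lens","tray_in","tan_bail","tan_mid"):
        for f in("landmark_of","boxes_of"):
            try:
                for r in getattr(finder,f)(t,c)[:3]:print(t,f,round(r["score"],2),np.round(r["location"]))
            except Exception as e:print(t,f,e)
E
```

```text
{'time_s': 0.0, 'qpos': array([-1.41759485e+00,  4.91542583e-01,  1.55948357e+00, -3.24922817e-05,
        1.09171060e+00, -1.05601432e-01]), 'joint_vel': array([ 0.0009556 ,  0.00089184, -0.00056121,  0.0004488 , -0.00069009,
       -0.00039513]), 'effort': array([-1.37463911e-03, -6.18453026e+01, -2.61595416e+01, -1.59529964e-04,
        4.08414082e-03, -7.99930831e-06]), 'tcp_pos': array([ 159.92839518, -603.93749213,  230.72654264]), 'ee_rot': array([ 9.91638178e-01,  1.29048038e-01, -2.80221939e-05, -5.71542764e-04]), 'contact_force': array([ 0.06512408, -0.42203433,  0.11289601]), 'torque': array([-0.03479444, -0.06621985,  0.0016651 ]), 'grasp_force': 0.0, 'grip_width': 85.54249393731499}
side 499.86985314682306 319.8021481732485 196.04473570817137 [[-0.715, 0.429, -0.552, -320.228], [-0.699, -0.437, 0.566, 828.115], [0.002, 0.791, 0.612, 1005.065], [0.0, 0.0, 0.0, 1.0]]
tan_case landmark_of 0.75 [ 538. -323.   42.]
tan_case boxes_of 0.81 [ 530. -300.  121.]
brown_case landmark_of 0.92 [ 511. -191.   46.]
brown_case boxes_of 0.77 [ 498. -170.  124.]
black_case landmark_of 0.65
[... 1004 characters left out ...]
xes_of 0.51 [ 556. -246.   13.]
brown_case landmark_of 0.6 [ 510. -192.   46.]
brown_case boxes_of 0.73 [ 505. -181.  178.]
black_case landmark_of 0.62 [558.  29.   8.]
black_case boxes_of 0.91 [550.  30. 142.]
stand landmark_of 0.97 [ 571. -248.   -3.]
stand boxes_of 0.95 [ 558. -246.   12.]
lens landmark_of 0.91 [300. 154. 177.]
lens landmark_of 0.69 [547. 453. 177.]
lens boxes_of 0.78 [540. 490.  15.]
lens boxes_of 0.63 [540. 112.   6.]
tray_in landmark_of 0.88 [548. 100.   8.]
tray_in boxes_of 0.92 [542. 112.   3.]
tan_bail landmark_of 0.91 [ 578. -318.  108.]
tan_bail boxes_of 0.63 [ 534. -313.  174.]
tan_mid landmark_of 0.83 [ 542. -322.  109.]
tan_mid boxes_of 0.86 [ 534. -311.  173.]
```

View pics/side0.png

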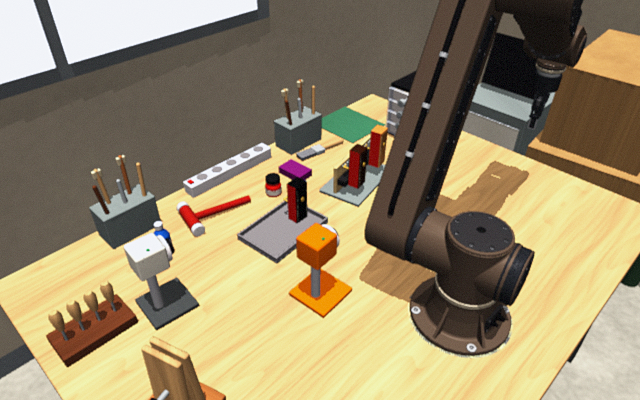

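View pics/top0.png

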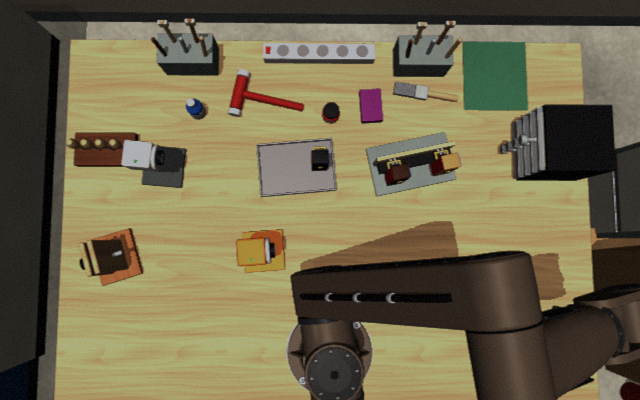

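The side view shows the tan case at the far stand place (378,148), the brown one at (357,165), the black one in the tray (297,200). The white inspection camera is at (150,260), with an orange look-alike at (318,245). In the top view: tan (445,162), brown (397,173), black (320,158), white camera (140,155), orange camera (255,252).

The candidates are tan (445,162) against brown (397,173), and the white head (140,155) against the orange (255,252). The light tan case and the white head fit the description. I'll measure them finely and confirm in a crop.

```bash
cat > h.py <<'E'
from cell import readout, eyes, ctrl, finder
import cv2, numpy as np
def cloud(c):
    d=eyes.read_camera(c);v,u=np.mgrid[:400,:640];z=d["range_z"]
    p=np.stack([(u-d["cx"])/d["fx"]*z,-(v-d["cy"])/d["fy"]*z,-z,np.ones_like(z)],-1)@d["pose"].T
    p=p[...,:3];p[z==0]=np.nan
    return d["frame"],p
def rect(p,m):
    q=p[m][:,:2].astype(np.float32);r=cv2.minAreaRect(q);return len(q),np.round(r[0],1),np.round(r[1],1),round(r[2],1),np.round(np.nanmedian(p[m],0),1)
E
python3 - <<'E'
from h import *
f,p=cloud("top")
X,Y,Z=p[...,0],p[...,1],p[...,2]
def box(x0,x1,y0,y1,z0,z1):return (X>x0)&(X<x1)&(Y>y0)&(Y<y1)&(Z>z0)&(Z<z1)
print("tan top",rect(p,box(490,600,-370,-275,170,195)))
print("brown top",rect(p,box(460,570,-240,-150,170,195)))
print("black top",rect(p,box(500,620,-20,90,130,155)))
print("white head top",rect(p,box(480,620,430,580,200,240)))
print("head all",rect(p,box(480,620,430,580,150,240)))
print("stand base",rect(p,box(450,680,-400,-100,6,20)))
print("tray",rect(p,box(440,660,-40,240,1,12)))
print("tray rim",rect(p,box(440,660,-40,240,15,28)))
fs,ps=cloud("side")
X,Y,Z=ps[...,0],ps[...,1],ps[...,2]
print("side white head top",rect(ps,box(480,620,430,580,208,240)))
a=cv2.resize(f[120:200,350:480],(780,480),interpolation=3)
b=cv2.resize(f[120:200,100:200],(400,320),interpolation=3)
c=cv2.resize(fs[215:295,110:210],(400,320),interpolation=3)
a=cv2.resize(a,(455,280));cv2.imwrite("pics/crop1.png",np.vstack([np.hstack([b,c]),np.hstack([a,np.zeros((280,345,3),np.uint8)])]))
E
```

```text
tan top (278, array([ 538.4, -321.4]), array([41.2, 51.3]), 13.1, array([ 537.9, -320.1,  179.9]))
brown top (279, array([ 508.8, -184.4]), array([41.4, 50.1]), 11.2, array([ 507.8, -183.5,  180.3]))
black top (266, array([556.6,  33.9]), array([41., 48.]), 0.7, array([555.5,  33.9, 140. ]))
white head top (898, array([549.9, 506.5]), array([102.1,  71.1]), 85.0, array([548.5, 510. , 215.9]))
head all (1102, array([549.8, 506.3]), array([102.1,  71.4]), 84.6, array([545.7, 503.8, 214.8]))
stand base (2150, array([ 564.6, -250.3]), array([229. , 299.6]), 0.1, array([ 541.9, -241. ,   12.1]))
tray (4002, array([550.4, 100. ]), array([219.3, 279.8]), 0.1, array([541.6, 112.1,   5.2]))
tray rim (481, array([547. , 103.4]), array([161.5, 230.3]), 4.9, array([547.5, 102.1,  22.1]))
side white head top (749, array([550.4, 509.4]), array([84.4, 74.8]), 82.9, array([545.2, 514.2, 213.2]))
```

View pics/crop1.png

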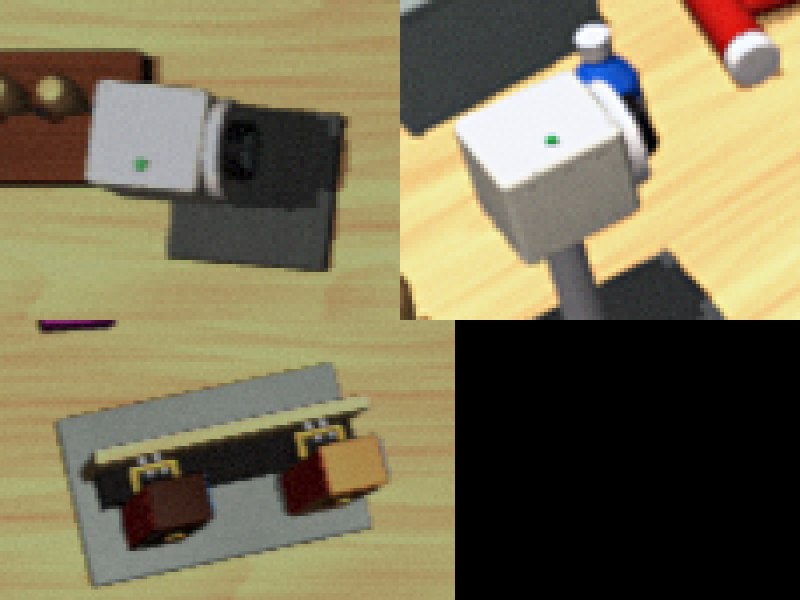

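The crop shows the white head with its ring and black lens facing right (−y, about 5° off). The tan case at crop (350,465) is unmistakably the light one and the brown at (170,510) is dark. The tan top is 41×51 mm at z=180, yaw 0.213, which matches the given sizes. I'll grip across the 48 mm with the tool turned +3.10 rad, so that joint 6 stays in range for all three showings.

Emit:
arm_command(series=[[[0.557,0.413,0],[0,0,0.1214]],[[0.557,0.413,0],[0,0,0.1214]],[[0.557,0.413,0],[0,0,0.1214]],[[0.557,0.413,0],[0,0,0.1214]],[[0.557,0.413,0],[0,0,0.1214]],[[0.557,0.413,0],[0,0,0.1214]],[[0.557,0.413,0],[0,0,0.1214]],[[0.557,0.413,0],[0,0,0.1214]],[[0.557,0.413,0],[0,0,0.1214]],[[0.557,0.413,0],[0,0,0.1214]],[[0.557,0.413,0],[0,0,0.1214]],[[0.557,0.413,0],[0,0,0.1214]],[[0.557,0.413,0],[0,0,0.1214]],[[0.557,0.413,0],[0,0,0.1214]],[[0.557,0.413,0],[0,0,0.1214]],[[0.557,0.413,0],[0,0,0.1214]],[[0.557,0.413,0],[0,0,0.1214]],[[0,0,0],[0,0,0]],[[0,0,0],[0,0,0]]], fingers=1)

```text
time_s: 4.18
tcp_pos: [538.3, -323.6, 231.2]
ee_rot: [-0.105, 0.994, 0.0, -0.0]
contact_force: [-0.2, 0.6, -0.7]
grip_width: 85.3
grasp_force: 0.0
```

Emit:
arm_command(series=[[[0,0,-0.35],[0,0,0]],[[0,0,-0.35],[0,0,0]],[[0,0,-0.35],[0,0,0]],[[0,0,-0.35],[0,0,0]],[[0,0,-0.35],[0,0,0]],[[0,0,-0.35],[0,0,0]],[[0,0,-0.2],[0,0,0]],[[0,0,-0.15],[0,0,0]],[[0,0,0],[0,0,0]]])

```text
time_s: 5.3
tcp_pos: [538.7, -323.3, 133.1]
ee_rot: [-0.106, 0.994, 0.0, -0.0]
contact_force: [-0.2, -0.1, 0.0]
grip_width: 85.2
grasp_force: 0.0
```

Emit:
arm_command(series=[[[0,0,0],[0,0,0]],[[0,0,0],[0,0,0]],[[0,0,0],[0,0,0]],[[0,0,0],[0,0,0]],[[0,0,0],[0,0,0]],[[0,0,0],[0,0,0]]], fingers=0, force=50)

```text
time_s: 6.05
tcp_pos: [538.9, -323.5, 133.8]
ee_rot: [-0.106, 0.994, -0.0, 0.0]
contact_force: [-0.4, 0.8, 5.9]
grip_width: 47.5
grasp_force: 53.0
```

Emit:
arm_command(series=[[[0,0,0.15],[0,0,0]],[[0,0,0.25],[0,0,0]],[[0,0,0.25],[0,0,0]],[[0,0,0.3],[0,0,0]],[[0,0,0.4],[0,0,0]],[[0,0,0.5],[0,0,0]],[[0,0,0.5],[0,0,0]],[[0,0,0.5],[0,0,0]],[[0,0,0.5],[0,0,0]],[[0,0,0.5],[0,0,0]],[[0,0,0.4],[0,0,0]],[[0,0,0],[0,0,0]]])

```text
time_s: 7.55
tcp_pos: [538.9, -323.5, 304.8]
ee_rot: [-0.106, 0.994, -0.001, 0.001]
contact_force: [-0.4, 0.4, -1.6]
grip_width: 47.6
grasp_force: 52.7
```

```bash
python3 - <<'E'
from h import *
s=readout.get_state();print(s["time_s"],s["qpos"].round(2),s["tcp_pos"],s["grip_width"],s["grasp_force"])
f,p=cloud("side")
for t in("tan_case","tan_mid"):
    for r in finder.landmark_of(t,"side")[:2]:print(t,r["score"],np.round(r["location"]))
cv2.imwrite("pics/lift.png",cv2.resize(f[60:240,260:500],(720,540)))
E
```

```text
7.55 [-0.65  0.44  1.45  0.    1.25 -2.43] [ 538.90937932 -323.47613074  304.79435848] 47.610519168361634 52.69351422786713
```

View pics/lift.png

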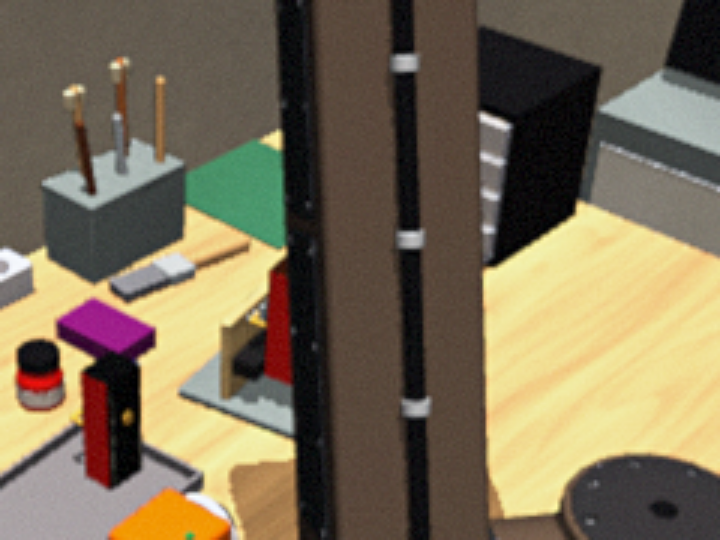

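The lens of the side camera is blocked by the forearm. The brown case's red edge (280,320) still hangs in place, and the grip is firm at 47.6 mm with 53 N. Next I'll carry the case high over to the inspection camera.

Emit:
arm_command(series=[[[-0.006,0.3,0],[0,0,-0.01]],[[-0.006,0.6,0],[0,0,-0.01]],[[-0.006,0.85,0],[0,0,-0.01]],[[-0.006,0.85,0],[0,0,-0.01]],[[-0.006,0.85,0],[0,0,-0.01]],[[-0.006,0.85,0],[0,0,-0.01]],[[-0.006,0.85,0],[0,0,-0.01]],[[-0.006,0.85,0],[0,0,-0.01]],[[-0.006,0.85,0],[0,0,-0.01]],[[-0.006,0.85,0],[0,0,-0.01]],[[-0.006,0.85,0],[0,0,-0.01]],[[-0.006,0.85,0],[0,0,-0.01]],[[-0.006,0.85,0],[0,0,-0.01]],[[-0.006,0.85,0],[0,0,-0.01]],[[-0.006,0.85,0],[0,0,-0.01]],[[-0.006,0.85,0],[0,0,-0.01]],[[-0.006,0.85,0],[0,0,-0.01]],[[-0.006,0.85,0],[0,0,-0.01]],[[-0.006,0.85,0],[0,0,-0.01]],[[-0.006,0.36,0],[0,0,-0.01]]])

```text
time_s: 10.2
tcp_pos: [533.0, 306.8, 302.7]
ee_rot: [0.043, 0.999, -0.0, -0.0]
contact_force: [0.4, -0.7, -1.2]
grip_width: 47.5
grasp_force: 52.7
```

Emit:
arm_command(series=[[[0,0,-0.2],[0,0,0]],[[0,0,-0.4],[0,0,0]],[[0,0,-0.4],[0,0,0]],[[0,0,-0.4],[0,0,0]],[[0,0,-0.4],[0,0,0]],[[0,0,-0.4],[0,0,0]],[[0,0,-0.3],[0,0,0]],[[0,0,-0.1],[0,0,0]],[[0,0,0],[0,0,0]],[[0,0,0],[0,0,0]]])

```text
time_s: 11.45
tcp_pos: [534.1, 305.2, 199.9]
ee_rot: [0.044, 0.999, 0.0, 0.0]
contact_force: [-0.3, 0.8, -0.8]
grip_width: 47.6
grasp_force: 52.7
```

```bash
python3 - <<'E'
from h import *
s=readout.get_state();print(s["time_s"],s["qpos"].round(2),s["tcp_pos"],s["ee_rot"].round(3))
for c in("side","top"):
    f,p=cloud(c)
    for t in("tan_case","tan_mid","lens"):
        for r in finder.landmark_of(t,c)[:2]:print(c,t,round(r["score"],2),np.round(r["location"]))
    if c=="side":cv2.imwrite("pics/show1.png",cv2.resize(f[140:340,60:360],(780,520)))
E
```

```text
11.45 [ 0.41  0.51  1.62  0.    1.01 -1.07] [534.14423913 305.17871501 199.85281491] [0.044 0.999 0.    0.   ]
side tan_case 0.82 [532. 306. 109.]
side tan_case 0.64 [557.  29.   7.]
side tan_mid 0.7 [531. 300. 179.]
side lens 0.83 [548. 458. 182.]
side lens 0.8 [297. 152. 180.]
top lens 0.93 [301. 153. 178.]
top lens 0.72 [547. 457. 181.]
```

View pics/show1.png

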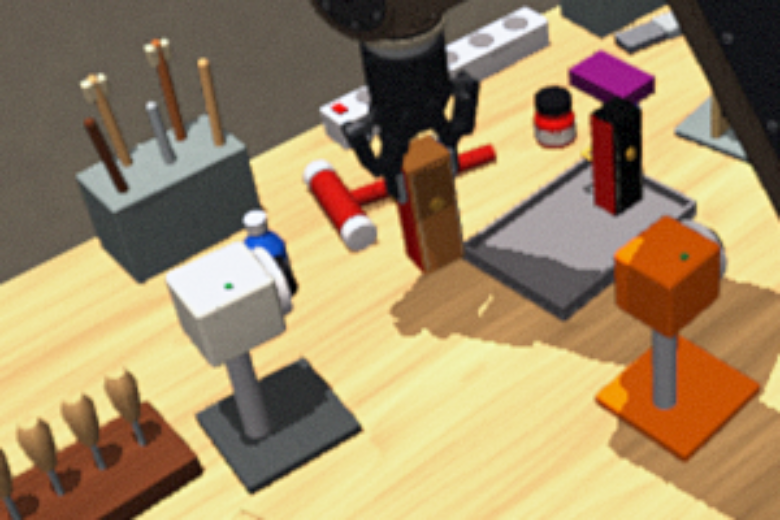

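The case is held upright at (430,205), its red edge towards the white camera's lens (275,285). The measured middle is (531,300,178) and the lens is at (547,457,181), so all is within limits. Next I'll hold still, then turn to the front and then to the blue edge.

Emit:
arm_command(series=[[[0,0,0],[0,0,0]],[[0,0,0],[0,0,0]],[[0,0,0],[0,0,0]],[[0,0,0],[0,0,0]],[[0,0,0],[0,0,0]],[[0,0,0],[0,0,0]],[[0,0,0],[0,0,0]],[[0,0,0],[0,0,0]],[[0,0,0],[0,0,0]]])

```text
time_s: 12.98
tcp_pos: [533.9, 305.1, 199.3]
ee_rot: [0.043, 0.999, 0.0, 0.0]
contact_force: [0.1, -0.8, -0.8]
grip_width: 47.1
grasp_force: 52.7
```

Emit:
arm_command(series=[[[0,0,0],[0,0,-0.1047]],[[0,0,0],[0,0,-0.1047]],[[0,0,0],[0,0,-0.1047]],[[0,0,0],[0,0,-0.1047]],[[0,0,0],[0,0,-0.1047]],[[0,0,0],[0,0,-0.1047]],[[0,0,0],[0,0,-0.1047]],[[0,0,0],[0,0,-0.1047]],[[0,0,0],[0,0,-0.1047]],[[0,0,0],[0,0,-0.1047]],[[0,0,0],[0,0,0]],[[0,0,0],[0,0,0]],[[0,0,0],[0,0,0]],[[0,0,0],[0,0,0]],[[0,0,0],[0,0,0]],[[0,0,0],[0,0,0]],[[0,0,0],[0,0,0]],[[0,0,0],[0,0,0]],[[0,0,0],[0,0,0]],[[0,0,0],[0,0,0]]])

```text
time_s: 15.48
tcp_pos: [533.9, 305.0, 199.3]
ee_rot: [0.737, 0.676, 0.0, 0.0]
contact_force: [-0.1, -0.6, -1.5]
grip_width: 47.4
grasp_force: 52.7
```

```bash
python3 - <<'E'
from h import *
s=readout.get_state();print(s["time_s"],s["qpos"].round(2),s["tcp_pos"],s["ee_rot"].round(3),np.abs(s["joint_vel"]).max())
f,p=cloud("side")
for t in("tan_case","tan_mid"):
    for r in finder.landmark_of(t,"side")[:2]:print(t,round(r["score"],2),np.round(r["location"]))
cv2.imwrite("pics/show2.png",cv2.resize(f[140:290,120:345],(780,520)))
E
```

```text
15.475 [ 0.41  0.51  1.62 -0.    1.01  0.5 ] [533.92203234 305.04531017 199.31198607] [0.737 0.676 0.    0.   ] 0.0023423967512552608
tan_case 0.66 [532. 310. 106.]
tan_case 0.23 [526. 266. 173.]
tan_mid 0.72 [532. 300. 180.]
```

View pics/show2.png

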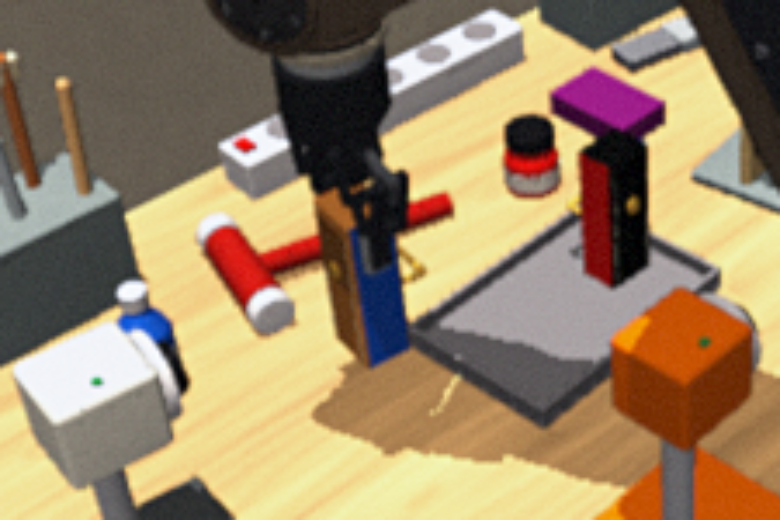

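The front with the snap (335,268) faces the white camera, blue edge to the right; the case is still and centred. On to the blue edge.

Emit:
arm_command(series=[[[0,0,0],[0,0,-0.1047]],[[0,0,0],[0,0,-0.1047]],[[0,0,0],[0,0,-0.1047]],[[0,0,0],[0,0,-0.1047]],[[0,0,0],[0,0,-0.1047]],[[0,0,0],[0,0,-0.1047]],[[0,0,0],[0,0,-0.1047]],[[0,0,0],[0,0,-0.1047]],[[0,0,0],[0,0,-0.1047]],[[0,0,0],[0,0,-0.1047]],[[0,0,0],[0,0,0]],[[0,0,0],[0,0,0]],[[0,0,0],[0,0,0]],[[0,0,0],[0,0,0]],[[0,0,0],[0,0,0]],[[0,0,0],[0,0,0]],[[0,0,0],[0,0,0]],[[0,0,0],[0,0,0]],[[0,0,0],[0,0,0]],[[0,0,0],[0,0,0]]])

```text
time_s: 18.12
tcp_pos: [533.9, 305.1, 199.3]
ee_rot: [0.999, -0.043, 0.0, 0.0]
contact_force: [-0.5, 0.0, -0.6]
grip_width: 47.6
grasp_force: 52.7
```

```bash
python3 - <<'E'
from h import *
s=readout.get_state();print(s["time_s"],s["qpos"].round(2),s["tcp_pos"],s["ee_rot"].round(3))
f,p=cloud("side")
for t in("tan_case","tan_mid","tray_in"):
    for r in finder.landmark_of(t,"side")[:2]:print(t,round(r["score"],2),np.round(r["location"]))
cv2.imwrite("pics/show3.png",cv2.resize(f[140:290,120:345],(780,520)))
E
```

```text
18.125 [ 0.41  0.51  1.62 -0.    1.01  2.07] [533.93753704 305.05970497 199.34470202] [ 0.999 -0.043  0.     0.   ]
tan_case 0.94 [531. 310. 106.]
tan_mid 0.73 [535. 301. 179.]
tan_mid 0.2 [493. 313. 171.]
tray_in 0.59 [546. 101.   6.]
```

View pics/show3.png

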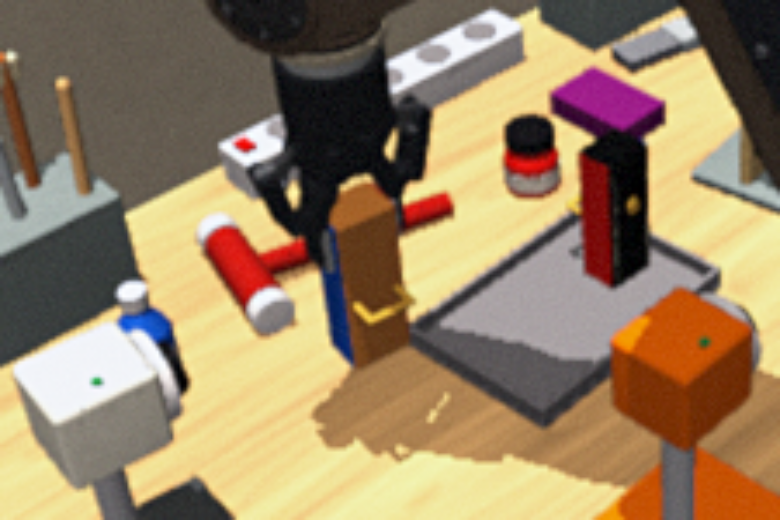

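The blue edge (340,290) faces the white camera, with the bail on the far side from it. Next I'll carry it to the free end of the tray at about (546,152) and lower it.

Emit:
arm_command(series=[[[0,0,0],[0,0,0]],[[0.03,-0.25,0],[0,0,0]],[[0.03,-0.5,0],[0,0,0]],[[0.04,-0.5,0],[0,0,0]],[[0.04,-0.5,0],[0,0,0]],[[0.04,-0.5,0],[0,0,0]],[[0.04,-0.5,0],[0,0,0]],[[0.04,-0.5,0],[0,0,0]],[[0.03,-0.4,0],[0,0,0]],[[0.01,-0.175,0],[0,0,0]],[[0,0,0],[0,0,0]]])

```text
time_s: 19.7
tcp_pos: [546.0, 151.8, 199.3]
ee_rot: [0.999, -0.044, -0.0, -0.0]
contact_force: [-0.7, 0.1, -0.1]
grip_width: 47.6
grasp_force: 52.7
```

Emit:
arm_command(series=[[[0,0,-0.2],[0,0,0]],[[0,0,-0.3],[0,0,0]],[[0,0,-0.3],[0,0,0]],[[0,0,-0.3],[0,0,0]],[[0,0,-0.3],[0,0,0]],[[0,0,-0.3],[0,0,0]],[[0,0,-0.3],[0,0,0]],[[0,0,-0.2],[0,0,0]],[[0,0,-0.15],[0,0,0]],[[0,0,-0.1],[0,0,0]],[[0,0,-0.05],[0,0,0]],[[0,0,0],[0,0,0]],[[0,0,0],[0,0,0]]])

```text
time_s: 21.32
tcp_pos: [546.0, 152.1, 99.6]
ee_rot: [0.999, -0.043, 0.0, 0.0]
contact_force: [0.8, 0.8, -1.4]
grip_width: 47.3
grasp_force: 52.7
```

```bash
python3 - <<'E'
from h import *
s=readout.get_state();print(s["time_s"],s["tcp_pos"],s["contact_force"])
f,p=cloud("side")
for t in("tan_case","tan_mid"):
    for r in finder.landmark_of(t,"side")[:2]:print(t,round(r["score"],2),np.round(r["location"]))
cv2.imwrite("pics/place1.png",cv2.resize(f[140:290,170:395],(780,520)))
E
```

```text
21.325 [546.04167867 152.07279658  99.565808  ] [ 0.81998611  0.76838473 -1.38936396]
tan_case 0.83 [542. 155.   7.]
tan_mid 0.67 [543. 151.  80.]
```

View pics/place1.png

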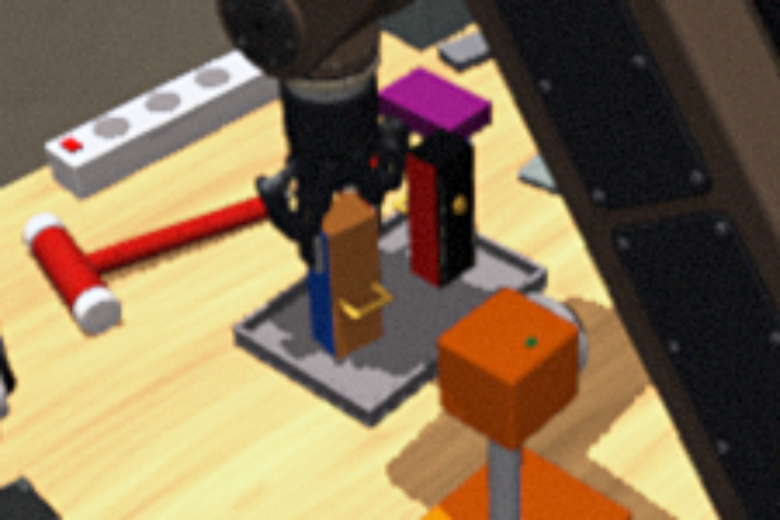

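The case is inside the tray at (345,290), upright and clear of the walls and the black case. I'll do the last millimetres slowly and watch the force.

Emit:
arm_command(series=[[[0,0,-0.03],[0,0,0]],[[0,0,-0.03],[0,0,0]],[[0,0,-0.03],[0,0,0]],[[0,0,-0.03],[0,0,0]],[[0,0,0],[0,0,0]],[[0,0,0],[0,0,0]]])

```text
time_s: 22.22
tcp_pos: [545.9, 152.0, 94.5]
ee_rot: [0.999, -0.043, -0.0, 0.0]
contact_force: [-0.0, 0.2, -1.4]
grip_width: 47.8
grasp_force: 52.7
```

Emit:
arm_command(series=[[[0,0,-0.02],[0,0,0]],[[0,0,0],[0,0,0]],[[0,0,0],[0,0,0]]])

```text
time_s: 22.6
tcp_pos: [546.1, 152.1, 93.9]
ee_rot: [0.999, -0.043, 0.0, -0.0]
contact_force: [-0.0, 0.3, 2.6]
grip_width: 47.7
grasp_force: 52.9
```

Emit:
arm_command(series=[[[0,0,-0.012],[0,0,0]],[[0,0,0],[0,0,0]],[[0,0,0],[0,0,0]]], force=20)

```text
time_s: 22.98
tcp_pos: [546.3, 152.1, 93.8]
ee_rot: [0.999, -0.043, 0.001, -0.0]
contact_force: [-0.4, -0.6, 6.9]
grip_width: 47.3
grasp_force: 53.4
```

Emit:
arm_command(series=[[[0,0,0],[0,0,0]],[[0,0,0],[0,0,0]],[[0,0,0],[0,0,0]],[[0,0,0],[0,0,0]],[[0,0,0],[0,0,0]],[[0,0,0],[0,0,0]]], fingers=1)

```text
time_s: 23.72
tcp_pos: [545.9, 152.0, 93.2]
ee_rot: [0.999, -0.043, -0.0, 0.0]
contact_force: [-0.4, 0.1, -0.0]
grip_width: 85.6
grasp_force: 0.0
```

Emit:
arm_command(series=[[[0,0,0.1],[0,0,0]],[[0,0,0.3],[0,0,0]],[[0,0,0.5],[0,0,0]],[[0,0,0.5],[0,0,0]],[[0,0,0.5],[0,0,0]],[[0,0,0.5],[0,0,0]],[[0,0,0.5],[0,0,0]],[[0,0,0.5],[0,0,0]],[[0,0,0.5],[0,0,0]],[[0,0,0.2],[0,0,0]],[[0,0,0],[0,0,0]],[[0,0,0],[0,0,0]]])

```text
time_s: 25.22
tcp_pos: [545.6, 152.0, 256.6]
ee_rot: [0.999, -0.043, -0.001, 0.0]
contact_force: [0.2, -0.9, 0.4]
grip_width: 85.4
grasp_force: 0.0
```

```bash
python3 - <<'E'
from h import *
s=readout.get_state();print(s["time_s"],s["tcp_pos"],s["contact_force"],s["grip_width"])
f,p=cloud("side")
for t in("tan_case","tan_mid","black_case","brown_case"):
    for r in finder.landmark_of(t,"side")[:2]:print(t,round(r["score"],2),np.round(r["location"]))
X,Y,Z=p[...,0],p[...,1],p[...,2]
m=(X>500)&(X<600)&(Y>110)&(Y<200)&(Z>133)&(Z<150);print(rect(p,m))
cv2.imwrite("pics/place2.png",cv2.resize(f[140:290,170:395],(780,520)))
E
```

```text
25.225 [545.63016497 152.00055949 256.61687982] [ 0.2394861  -0.91518348  0.38580209] 85.38898018206041
tan_case 0.63 [549. 155.   2.]
tan_mid 0.75 [544. 150.  74.]
black_case 0.59 [560.  31.   4.]
brown_case 0.51 [ 509. -192.   44.]
(177, array([542.9, 154.3]), array([49.8, 42.5]), 84.0, array([541. , 157.2, 137.9]))
```

View pics/place2.png

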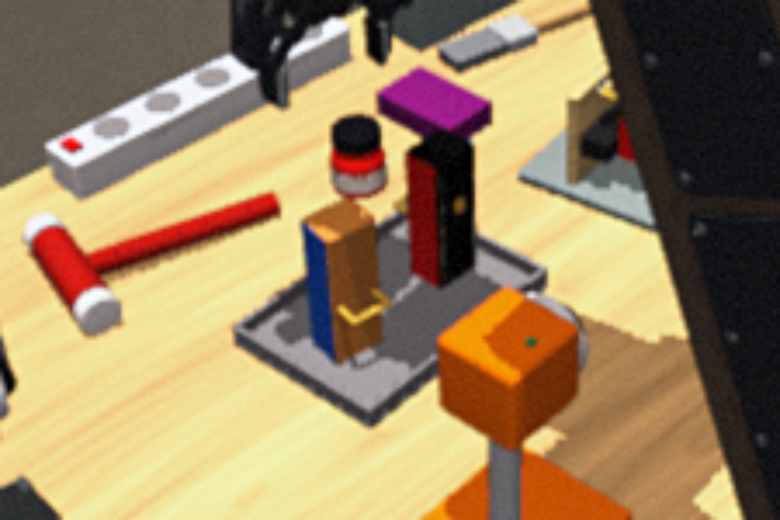

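The tan case stands upright in the tray (345,285), released at (546,152). The black case (440,210) and the brown case are where they were, and the gripper is clear. I'll hand the job in.

```bash
python3 -c "
from cell import ctrl
print(ctrl.sign_off())"
```

```text
the job is handed in; nothing more can be done
None
```

I showed the tan case to the white inspection camera (red edge, then front, then blue edge), stood it upright at the free end of the tray and let go; the brown and black cases were found where they started, and the job was handed in at about 25 s (sign-off returned no verdict).

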